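# Zero the gauge, then pump the bar clamp on the glued spice box and hold it

## Robot

A 7-joint arm with a two-finger parallel gripper is mounted at the origin on the work surface. World frame = base frame: x ahead of the robot, y to its left, z up, the work surface at z = 0. Lengths are in m, angles in rad, forces in N, time in s.
With the tool pointing down it reaches from about 0.35 to 0.9 m from the base axis. Payload 8.1 kg.
Tool frame: the origin (TCP) lies midway between the tips of the shut fingers; the grasp point (between the pads) lies 19 mm behind it; z points along the fingers, y is the line along which they close (so a half turn about z gives the same grasp; the last joint's range is limited). The gripper opens to 85 mm and grips with 20 to 120 N. Pads are 22 mm wide; open, the fingers measure 114 mm over their backs; the gripper's body (76 mm by 85 mm) begins 54 mm behind the grasp point. The pads swing forward as they close: fully open they stand 13 mm farther back than shut.
Start: joints at [1.011, 0.434, 0.025, 1.573, -0.012, 1.134, -0.075], TCP at [0.276, -0.561, 0.231] pointing down, gripper open.
Joint ranges: [-2.62, 2.62], [-0.44, 2.09], [-1.27, 1.32], [0.08, 2.57], [-1.32, 4.46], [0.12, 2], [-2.74, 2.74]. Speed limits (rad/s): [2.22, 2.22, 3.01, 3.01, 3.14, 3.14, 3.14].

## Interface

Orientations are given as a rotation vector (axis times angle).
In Python, from cell import arm, kinematics, imaging, workorder, finder gives the robot as it stands. Calls block until the motion is done:
- arm.reach(position, orientation): joint-space move of the TCP to a pose.
- arm.servo_line(position, ori=None, velocity=0.15): straight line of the TCP; ori=None keeps the orientation; velocity is the mean speed in m/s.
- arm.goto_joints(angles): joint-space move.
- arm.gripper_to(opening, grasp_force=None): finger opening in m; grasp_force is the grip in N (None keeps the last); returns when the fingers have stopped.
- arm.pause(seconds).
- kinematics.ik(position, orientation): joint angles nearest the present ones, or None.
- arm.observe(): the state.
- imaging.camera(name): name is "scene" or "top" or "wrist"; returns (picture, depth): 400x640x3 uint8, red, green, blue; 400x640 float32, m along the optical axis (not along the pixel's ray), 0 where there is no reading.
- imaging.camera_params(name): a dict with "mtx" (3x3 intrinsics, pixels), "rvec" (rotation vector, rad) and "tvec" (3), from world to camera coordinates, as OpenCV has them; the wrist camera has in their place "mount" (4x4, takes a point from camera to tool coordinates, whose origin is the TCP and whose axes are the flange's). Camera axes: x right, y down, z forward; pixel columns grow to the right and rows downward; lengths in m; the calibration is good to about 2 mm. A picture is of the moment at which its call begins: read the wrist's pose just before it. camera_params takes no time and is no camera call.
A pose or a line that the arm cannot do raises arm.MotionError and nothing moves.
- workorder.close_job(): hands the job in; it is judged then, once.
Trained networks look in the newest picture that a camera, given by its name, has taken for a name from the list of things; names that differ only in an ending like _2 or _b are one class to them, and where a whole thing is asked for, a point or a joint stands for the part that bears it (a point fixed in the world has none). Each returns a list of dicts, best first, with "score" (0 to 1); they miss things now and then, are a little off and sometimes report something else, mostly with a low value. They report only what shows in the picture. A call takes as long as a camera call. They do not tell look-alikes from the thing itself.
- finder.look_for(name, camera): "bbox" ([left, top, width, height] in pixels, round what is visible of it).
The state is a dict: "clock": time; "qpos": joint angles; "qvel": joint speeds; "tau": joint torques, N m; "position": TCP position; "eef_rot": TCP orientation; "contact_force": force on the tool from outside, world axes, zero at the start; "ft_torque": the same for the moment, N m; "width": finger opening in m; "grip_force": force on a finger pad.
Only numpy, scipy, OpenCV 4.12 (cv2) and the standard library are available. Lean on these libraries where they do the work, as an engineer would, in place of code of your own. Each camera call takes 0.05 s, during which the arm holds its last target. There are 200 camera calls.

## Task

Zero the gauge on the glue-up fixture: turn its knurled bezel until the thick zero mark lies under the resting needle, and let go of it. Then pump the bar clamp's trigger towards the low handle, stroke after stroke, until the jaw has pushed the freshly glued spice box against the sprung pad and the needle stands in the thick black band, never as far as the round black dot, which would crush the box. Move jaw and box by the trigger only, without touching them, disturb nothing else, and finish while still holding the trigger squeezed in the gripper, the needle steady in the band.

Things in the scene. Friction and masses are not known exactly. Their poses are not given: they have to be found in the camera images.
- fixture: plywood board 200 x 460 x 18 mm, fixed in a varying place and yaw; origin: centre of its underside; x away from the robot at yaw 0, y along the board: clamp at the -y end (steel body at x 3 to 67, y -150 to -80 mm, 66 mm high), pad and gauge at the +y end (housing 48 mm high). A fixed low bar handle (39 mm high) runs from (0, -135) to (-85, -160) mm. The ram lies along y at x = 30 mm, 44 mm high
- trigger_top (a point): centre of the top face of the trigger's upright round post: black plastic, diameter 14 mm, top 90 mm above the table, clear all round for its upper 32 mm; below that a 12 mm wide arm joins it to a vertical axis 70 mm away, at fixture x = 0, y = -100 mm
- trigger (a joint): angle, counterclockwise from above about its axis: 0 at rest (post towards the pad), 0.55 fully squeezed. At a the post is 70 mm from the axis in fixture direction 166 deg + a. A spring (2 to 4 N at the post) returns it. Squeezing pushes the ram 44 mm per rad via a pawl on 7 mm teeth, partly idle; a full stroke gives 14 to 21 mm. Let go, the ram stays but only some 4 to 5 N of pressure
- ram: the clamp's ram: steel bar 12 mm square with teeth, with a rubber-faced jaw plate 44 x 44 x 12 mm at its front end; origin: centre of the jaw's front face, which looks along the fixture's +y
- jaw (a joint): how far the ram has advanced towards the pad (m); starts between 0 and 0.02. At value 0 the jaw's face is at fixture y = -25 mm; it meets the 60 mm box and the pad at about 0.065
- spice_box: open light wooden box 60 x 60 mm, 50 mm tall, walls 4 mm; origin: centre of its underside; stands loose on the board between jaw and pad, its sides nearly parallel to them
- pad_plate: rubber-faced plate 50 x 44 x 12 mm of the sprung pad, facing the jaw; origin: centre of its front face
- pad (a joint): how far the pad is pushed in (m), 0 at rest, against a spring of 1200 N/m; the jaw's pressure on the box is 1200 times this
- needle (a joint): the gauge needle, clockwise from above, rad: 200 times the pad's travel in m; 0 at rest, when it points along the fixture's -x. With the bezel at zero the thick band spans 1.15 to 1.75 (7 to 10.5 N) and the round dot is at 2.4
- bezel_top (a point): centre of the top of the gauge's round knurled steel bezel, diameter 56 mm, 18 mm tall, 78 mm above the table, lying face up; the fingers can go 16 mm below its top outside it. The white dial turns with it and carries a long thick zero mark, fine ticks, a thick black band and a round black dot; the needle does not turn with it
- bezel (a joint): bezel angle, rad, counterclockwise from above; at 0 the zero mark lies under the resting needle; starts between 0.5 and 1.3; turns stiffly (0.03 N m) and stays where it is left; stops at -1.8 and 1.8
- trigger_lever: the trigger as a whole: steel arm with the upright black post at its end (see point trigger_top); origin: on its axis, 30 mm above the table
- tape: bystander: cardboard ring 44 mm wide, 18 mm tall, lying on the board on the robot's side of the box
- jar_a: bystander: glass jar 84 mm wide, 130 mm tall
- jar_b: bystander: amber jar 72 mm wide, 100 mm tall
- tin: bystander: tin 74 mm wide, 105 mm tall
- carton: bystander: yellow carton 60 x 160 x 100 mm
- brush: bystander: brush lying on the table
- mug: bystander: blue mug 80 mm wide, 90 mm tall, handle at +y
Things that resemble listed ones, but are neither listed nor needed, are in the scene too. Of the things shaped like the spice_box, the wooden one is meant.

How it is judged:
By the outcome, as a careful person would: the job done as asked, in the order asked, and still so for the second after the job is handed in, while the arm keeps its last pose, push and grip.
It also fails if it takes over 64 s, if anything falls off the work surface, if the arm or the gripper's body presses on something with over 40 N, if the wrist force passes 120 N, or if a joint passes its speed limit or range.

## Working session

There is one attempt and no reset: what is moved stays moved. The work goes in short steps, each a Python script; the robot and the scene stay as the last script left them, time stands still between calls to the robot, and variables do not carry over. Pictures are saved under pics/ and viewed, at most 10 in all, crops included, and the job is handed in when it is done.

```bash
mkdir -p pics; ls; cat > h.py <<'E'
import numpy as np, cv2
from scipy.spatial.transform import Rotation as R
from cell import arm, kinematics, imaging, workorder, finder
def save(n,p,crop=None,s=1):
    if crop: l,t,w,h=crop; p=p[t:t+h,l:l+w]
    if s!=1: p=cv2.resize(p,None,fx=s,fy=s,interpolation=cv2.INTER_CUBIC)
    cv2.imwrite('pics/'+n,p[:,:,::-1])
def cam(name):
    """K, Rcw, t: world->camera"""
    c=imaging.camera_params(name)
    K=np.array(c['mtx'],float)
    if 'rvec' in c: return K,R.from_rotvec(np.ravel(c['rvec'])).as_matrix(),np.ravel(c['tvec'])
    s=arm.observe(); T=np.eye(4); T[:3,:3]=R.from_rotvec(s['eef_rot']).as_matrix(); T[:3,3]=s['position']
    M=np.linalg.inv(T@np.array(c['mount'])); return K,M[:3,:3],M[:3,3]
def at_z(C,u,v,z):
    K,Rm,t=C; d=Rm.T@np.linalg.solve(K,[u,v,1.]); o=-Rm.T@t
    return o+d*(z-o[2])/d[2]
def cloud(C,depth):
    K,Rm,t=C; v,u=np.mgrid[:depth.shape[0],:depth.shape[1]]
    p=np.stack([(u-K[0,2])/K[0,0]*depth,(v-K[1,2])/K[1,1]*depth,depth],-1)
    return (p-t)@Rm
def proj(C,P):
    K,Rm,t=C; q=(Rm@np.asarray(P).T).T+t; q=q@K.T; return q[...,:2]/q[...,2:]
E
python3 - <<'E'
from h import *
s=arm.observe(); print(s['clock'],s['position'],s['eef_rot'],s['contact_force'],s['width'])
for n in ['top','scene']:
    p,d=imaging.camera(n); save(n+'0.png',p); C=cam(n)
    for k in ['fixture','trigger_top','bezel_top','spice_box','pad_plate','ram','tape','trigger_lever']:
        for r in finder.look_for(k,n)[:2]:
            b=r['bbox']; u,v=b[0]+b[2]/2,b[1]+b[3]/2
            z={'trigger_top':.09,'bezel_top':.078,'spice_box':.068}.get(k,.05)
            print(n,k,round(r['score'],2),np.round(b),at_z(C,u,v,z).round(3))
E
```

```text
pics
0.0 [ 0.27537966 -0.56049409  0.230549  ] [-3.05859469e+00 -7.10731312e-01  7.61865209e-04] [0.52443538 0.96584325 0.99632259] 0.08539237727836034
top fixture 0.62 [230. 141. 156. 100.] [0.544 0.035 0.05 ]
top fixture 0.38 [313. 156.  73.  31.] [ 0.599 -0.087  0.05 ]
top trigger_top 0.69 [337. 177.   7.  32.] [ 0.528 -0.056  0.09 ]
top bezel_top 0.67 [241. 182.  17.  24.] [0.532 0.205 0.078]
top bezel_top 0.38 [229. 142. 160. 100.] [0.534 0.034 0.078]
top spice_box 0.94 [277. 168.  25.  31.] [0.562 0.091 0.068]
top spice_box 0.89 [243. 265.  30.  24.] [0.297 0.182 0.068]
top pad_plate 0.57 [260. 181.  16.  16.] [0.552 0.155 0.05 ]
top pad_plate 0.3 [276. 170.  27.  28.] [0.564 0.092 0.05 ]
top ram 0.57 [312. 156.  73.  33.] [ 0.595 -0.084  0.05 ]
top trigger_lever 0.52 [169. 219.  40.  30.] [0.423 0.387 0.05 ]
scene fixture 0.96 [224. 167. 184. 166.] [0.573 0.087 0.05 ]
scene trigger_top 0.59 [282. 186.  32.  23.] [ 0.549 -0.042  0.09 ]
scene trigger_top 0.56 [194. 100.  33.  40.] [ 0.629 -0.398  0.09 ]
scene bezel_top 0.68 [342. 271.  29.  25.] [0.546 0.212 0.078]
scene spice_box 0.84 [413. 221.  35.  34.] [0.327 0.208 0.068]
scene spice_box 0.73 [305. 237.  30.  42.] [0.58  0.116 0.068]
scene pad_plate 0.64 [327. 260.  18.  23.] [0.56  0.156 0.05 ]
scene pad_plate 0.61 [424. 299.  53.  53.] [0.419 0.389 0.05 ]
scene ram 0.91 [244. 180.  62.  65.] [ 0.608 -0.056  0.05 ]
scene tape 0.73 [338. 218.  20.  21.] [0.476 0.076 0.05 ]
scene tape 0.63 [305. 237.  29.  39.] [0.575 0.104 0.05 ]
scene trigger_lever 0.57 [285. 185.  24.  21.] [ 0.535 -0.073  0.05 ]
```

```bash
python3 - <<'E'
import cv2
p=cv2.imread('pics/top0.png')[110:290,160:440]
q=cv2.imread('pics/scene0.png')[90:370,170:490]
a=cv2.resize(p,(800,514),interpolation=cv2.INTER_CUBIC)
cv2.imwrite('pics/a.png',a)
cv2.imwrite('pics/b.png',cv2.resize(q,(684,598),interpolation=cv2.INTER_CUBIC))
E
```

```text
(no output)
```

View pics/a.png

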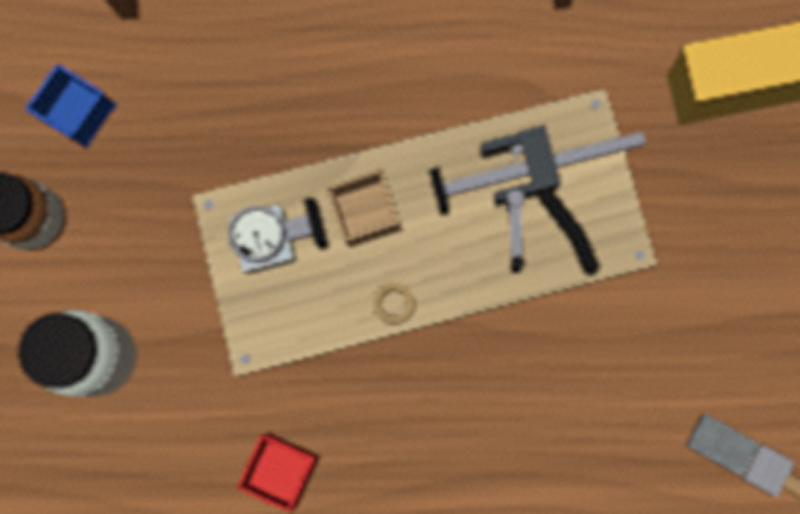

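View pics/b.png

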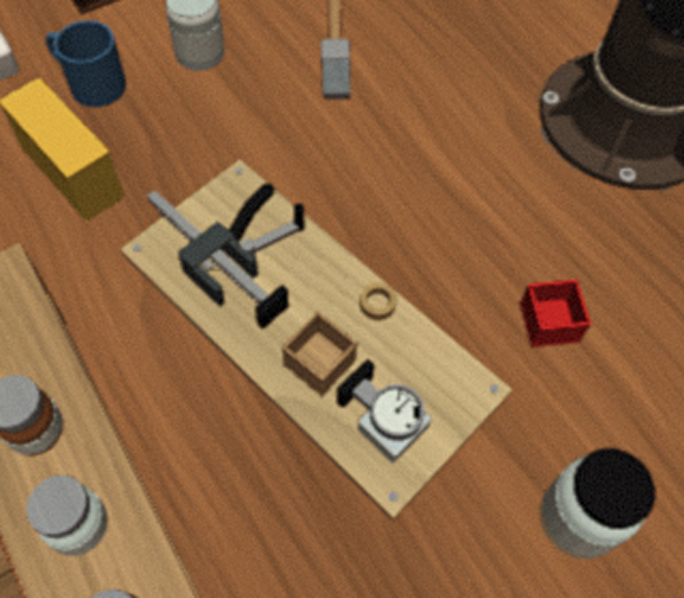

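Top crop shows the board with corners at (193,197), (605,91), (656,264) and (235,375), and the gauge at (258,237). The post top is at (517,264), the wooden box at (365,208) and the tape at (395,302). The scene crop agrees. Next I'll fit the fixture pose and look at the gauge from close by.

```bash
cat >> h.py <<'E'
def ori(psi): return (R.from_euler('z',psi)*R.from_euler('x',np.pi)).as_rotvec()
def fw(xy,z,F):  # fixture mm -> world
    c,s=np.cos(F[2]),np.sin(F[2]); x,y=np.asarray(xy)/1000.
    return np.array([F[0]+c*x-s*y,F[1]+s*x+c*y,z])
E
python3 - <<'E'
from h import *
np.set_printoptions(suppress=True,precision=4)
C=cam('top')
px=np.array([(193,197),(605,91),(656,264),(235,375)])/2.857+[160,110]
W=np.array([at_z(C,u,v,.018)[:2] for u,v in px])
M=np.array([(.1,.23),(.1,-.23),(-.1,-.23),(-.1,.23)])
w=W-W.mean(0); a=np.angle(((w[:,0]+1j*w[:,1])*(M[:,0]-1j*M[:,1])).sum())
F=(*W.mean(0),a); print('F',F, 'deg',np.degrees(a))
print('resid mm',[ (fw(m*1000,0,F)[:2]-x)*1000 for m,x in zip(M,W)])
np.save('F.npy',F)
print('trig',fw((-68,-83),.09,F), 'seen', at_z(C,517/2.857+160,264/2.857+110,.09))
B=at_z(C,258/2.857+160,237/2.857+110,.078); print('bez',B)
print('bez in fixture',R.from_euler('z',-a).apply(B-[F[0],F[1],0]))
m=np.array(imaging.camera_params('wrist')['mount']); print(m, imaging.camera_params('wrist')['mtx'])
for d in (-75,-45,-15,15,104): 
    ps=a+np.radians(d); print(d,kinematics.ik(np.array([B[0],B[1],.2]),ori(ps)))
E
```

```text
F (np.float64(0.5483936074734603), np.float64(0.03780238082541786), np.float64(0.23520984493697125)) deg 13.476531414814987
resid mm [array([1.6394, 1.5396]), array([ 2.7722, -1.0506]), array([-1.9064, -1.5314]), array([-2.5052,  1.0424])]
trig [ 0.5016 -0.0588  0.09  ] seen [ 0.5006 -0.0573  0.09  ]
bez [0.5358 0.2023 0.078 ]
bez in fixture [0.0261 0.1629 0.078 ]
[[ 0.0011 -0.9515 -0.3077  0.0789]
 [ 1.      0.0009  0.0008 -0.0002]
 [-0.0005 -0.3077  0.9515 -0.1416]
 [ 0.      0.      0.      1.    ]] [[298.1631   0.     322.3621]
 [  0.     298.1631 196.4792]
 [  0.       0.       1.    ]]
-75 [-1.1958  0.5997  1.1578  1.8018 -0.6025  1.1489 -2.4831]
-45 [-1.1074  0.5108  0.9657  1.7963 -0.4718  1.0859 -2.0944]
-15 [-0.0032  0.457  -0.6328  1.7054  0.3007  1.078  -2.3283]
15 [ 0.0571  0.4805 -0.7262  1.7006  0.3524  1.0957 -1.8505]
104 [ 0.089   0.4951 -0.7775  1.698   0.3819  1.1068 -0.323 ]
```

```bash
python3 - <<'E'
from h import *
np.set_printoptions(suppress=True,precision=4)
F=np.load('F.npy'); B=np.array([.5358,.2023])
ps=F[2]+np.pi/2
arm.reach([*B,.25],ori(ps)); arm.servo_line([*B,.15],velocity=.2)
s=arm.observe(); print(s['clock'],s['qpos'],s['position'],s['contact_force'])
C=cam('wrist'); np.savez('Cw1.npz',K=C[0],R=C[1],t=C[2]); p,d=imaging.camera('wrist'); save('w1.png',p)
cv2.imwrite('pics/w1full.png',p[:,:,::-1]); np.save('w1d.npy',d)
for r in finder.look_for('bezel_top','wrist')[:2]:
    b=r['bbox']; print(r['score'],b,at_z(C,b[0]+b[2]/2,b[1]+b[3]/2,.078))
P=cloud(C,d); m=(d>0)&(P[...,2]>.070)&(P[...,2]<.084)&(np.hypot(P[...,0]-B[0],P[...,1]-B[1])<.045)
q=P[m]; c,r=cv2.minEnclosingCircle(q[:,:2].astype(np.float32)); print('depth circle',c,r,np.median(q[:,2]))
E
```

```text
4.3917 [ 0.0669  0.5446 -0.7499  1.7554  0.4295  1.0117 -0.6086] [0.5363 0.2026 0.1508] [ 0.5107  0.1013 -0.1466]
0.94 [295.4, 167.9, 76.6, 73.1] [0.544  0.2079 0.078 ]
depth circle (0.5433753132820129, 0.20605255663394928) 0.028547236695885658 0.07124582584788468
```

View pics/w1.png

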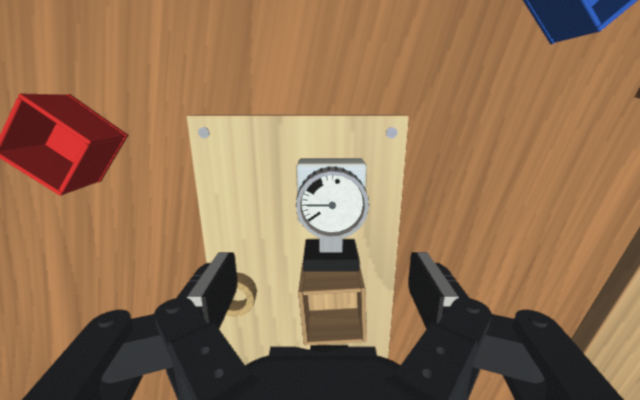

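The wrist view shows the bezel at (332,205), with the needle pointing left and the thick zero mark down-left, about 37° counterclockwise. I'll measure that in a rectified dial image.

```bash
cat >> h.py <<'E'
def dial(C,p,cxy,F,z=.076,N=300,half=.030):
    """fixture-aligned top-down view: up=fixture +x... left=-x of fixture => image right=+x, up=+y"""
    g=np.linspace(-half,half,N); X,Y=np.meshgrid(g,g[::-1]); c,s=np.cos(F[2]),np.sin(F[2])
    P=np.stack([cxy[0]+c*X-s*Y,cxy[1]+s*X+c*Y,np.full_like(X,z)],-1)
    q=proj(C,P.reshape(-1,3)).reshape(N,N,2).astype(np.float32)
    return cv2.remap(p,q[...,0],q[...,1],cv2.INTER_CUBIC)
def polar(img,half=.030):
    """rows: angle ccw from fixture -x (deg, -180..179); cols radius mm 0..28"""
    N=img.shape[0]; g=cv2.cvtColor(img,cv2.COLOR_RGB2GRAY)
    a=np.radians(np.arange(-180,180)); r=np.arange(0,28,.5)
    A,r_=np.meshgrid(a,r,indexing='ij'); k=(N-1)/2/(half*1000)
    u=(N-1)/2-r_*np.cos(A)*k; v=(N-1)/2+r_*np.sin(A)*k
    return cv2.remap(g,u.astype(np.float32),v.astype(np.float32),cv2.INTER_LINEAR)
E
python3 - <<'E'
from h import *
z=np.load('Cw1.npz'); C=(z['K'],z['R'],z['t']); F=np.load('F.npy')
p=cv2.imread('pics/w1full.png')[:,:,::-1].copy()
D=dial(C,p,(.5437,.2065),F); Q=polar(D)
save('dial1.png',np.hstack([D,cv2.cvtColor(cv2.resize(Q,(300,300)),cv2.COLOR_GRAY2RGB)]),s=1.3)
for r in (8,10,12,14,16,18,20):
    row=Q[:,2*r].astype(int); t=row.max()-50; print(r,row.max(),[(i-180,int(row[i])) for i in range(360) if row[i]<np.median(row)-50 and row[i]==row[max(0,i-6):i+7].min()])
E
```

```text
8 238 [(-2, 113)]
10 238 [(-2, 116), (-1, 116)]
12 238 [(-1, 115), (29, 101), (30, 101)]
14 237 [(-1, 113), (31, 60)]
16 237 [(-1, 114), (31, 54)]
18 238 [(-98, 107), (-47, 96), (-34, 92), (-1, 113), (32, 59)]
20 240 [(-98, 33), (-60, 33), (-59, 33), (-58, 33), (-51, 34), (-44, 33), (-43, 33), (-42, 33), (-40, 33), (-1, 127), (32, 59)]
```

View pics/dial1.png

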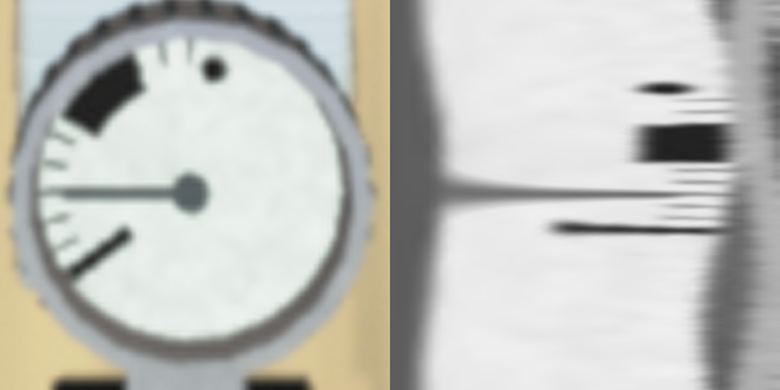

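```bash
python3 - <<'E'
from h import *
np.set_printoptions(suppress=True,precision=3)
F=np.load('F.npy'); B=np.array([.5435,.2063]); b=np.radians(34.5)
p0=F[2]+np.pi/2+b/2
def st(n): s=arm.observe(); print(n,round(s['clock'],2),s['position'],s['contact_force'],s['ft_torque'],round(s['width'],4),s['grip_force']); return s
arm.reach([*B,.15],ori(p0)); arm.servo_line([*B,.060],velocity=.12); st('down')
arm.gripper_to(.05,40); st('grip')
try: arm.servo_line([*B,.060],ori(p0-b/2),velocity=.05); st('a'); arm.servo_line([*B,.060],ori(p0-b),velocity=.05)
except arm.MotionError as e:
    print(e)
    for k in range(1,7): arm.reach([*B,.060],ori(p0-b*k/6))
s=st('turned'); print(np.degrees(2*np.arctan2(s['eef_rot'][1],s['eef_rot'][0]))-np.degrees(p0-b))
arm.gripper_to(.085); st('open'); arm.servo_line([*B,.15],velocity=.15)
arm.reach([*B,.15],ori(F[2]+np.pi/2)); st('up')
C=cam('wrist'); p,d=imaging.camera('wrist'); cv2.imwrite('pics/w2full.png',p[:,:,::-1])
save('dial2.png',dial(C,p,B,F),s=1.5); np.savez('Cw2.npz',K=C[0],R=C[1],t=C[2])
E
```

```text
down 5.75 [0.544 0.207 0.061] [0.75  0.579 0.812] [-0.028  0.03  -0.034] 0.0852 0.0
grip 6.17 [0.543 0.206 0.061] [-4.796 -2.36  12.252] [-0.863  1.332 -0.091] 0.0546 40.36808431148529
a 6.62 [0.543 0.206 0.061] [-4.16  -2.521 10.836] [-0.672  1.289 -0.051] 0.0539 40.474085211753845
turned 7.07 [0.543 0.206 0.061] [-2.609 -3.57  10.271] [-0.591  1.18  -0.051] 0.054 40.510103702545166
-0.03620096385962768
open 7.48 [0.544 0.206 0.06 ] [-0.448 -0.164  0.376] [ 0.008 -0.041  0.003] 0.0847 0.0
up 8.59 [0.543 0.206 0.149] [-0.235  0.499 -0.041] [ 0.066  0.007 -0.01 ] 0.085 0.0
```

View pics/dial2.png

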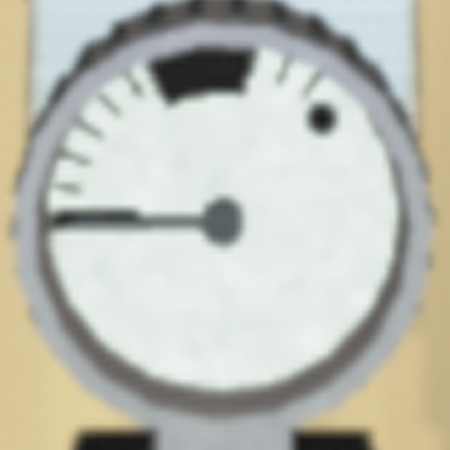

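The zero mark now lies along the needle. The small offset fits parallax from the raised needle. I'll check it numerically before moving on.

```bash
python3 - <<'E'
from h import *
z=np.load('Cw2.npz'); C=(z['K'],z['R'],z['t']); F=np.load('F.npy')
p=cv2.imread('pics/w2full.png')[:,:,::-1].copy(); D=dial(C,p,(.5435,.2063),F); g=cv2.cvtColor(D,cv2.COLOR_RGB2GRAY)
n,l,s,c=cv2.connectedComponentsWithStats((g>205).astype(np.uint8)); i=1+s[1:,4].argmax(); hull=cv2.convexHull(np.argwhere(l==i)[:,::-1].astype(np.int32))
e=cv2.fitEllipse(hull); cc=np.array(e[0]); print('disc',e)
k=((g<75)&(cv2.pointPolygonTest is not None)).astype(np.uint8); n,l,s,c=cv2.connectedComponentsWithStats(k)
for i in range(1,n):
    d=c[i]-cc
    if s[i,4]>15 and np.hypot(*d)<115: print(s[i],c[i],'cw deg from -x',np.degrees(np.arctan2(-d[1],-d[0])),np.hypot(*d))
m=(g<75); ys,xs=np.nonzero(m[120:170,20:100]); print('mark fit',np.polyfit(xs+20,ys+120,1) if len(xs) else None)
for r in (90,100,105):
    a=np.radians(np.arange(40,170,.5)); v=cv2.remap(g,(cc[0]-r*np.cos(a)).astype(np.float32)[None],(cc[1]-r*np.sin(a)).astype(np.float32)[None],1)[0]
    b=np.degrees(a[v<120]); print(r,b.min(),b.max())
E
```

```text
disc ((148.23211669921875, 142.45655822753906), (229.63377380371094, 230.38043212890625), 43.962371826171875)
[ 103   34   63   32 1446] [134.03665284  47.60165975] cw deg from -x 81.48859459799256 95.91122436553609
[209  73  11  12 115] [214.04347826  78.53043478] cw deg from -x 135.83251641344577 91.74794040900758
[ 37 143  17   6  67] [ 44.26865672 145.59701493] cw deg from -x -1.7302253637668454 104.01088154547294
[ 68 144  20   2  36] [ 77.94444444 144.55555556] cw deg from -x -1.710512713612174 70.31900639782668
mark fit [-3.28348803e-02  1.47073038e+02]
90 63.50000000000001 141.0
100 63.50000000000001 100.50000000000001
105 63.50000000000001 100.50000000000001
```

The bezel is within about 0.026 rad of zero, so I'll leave it and go to the trigger. I'll pick an arm configuration and refine the post position from close by.

```bash
cat >> h.py <<'E'
def arc(a,F,ax=None,z=.060,r=.070,flip=0):
    A=fw((0,-100),0,F)[:2] if ax is None else np.asarray(ax); t=F[2]+np.radians(166)+a
    return np.array([A[0]+r*np.cos(t),A[1]+r*np.sin(t),z]), ori(t+np.pi*flip)
def st(n=''):
    s=arm.observe(); print(n,round(s['clock'],2),s['position'].round(4),np.round(s['contact_force'],1),round(s['width'],4),round(float(np.max(s['grip_force'])),1)); return s
E
python3 - <<'E'
from h import *
np.set_printoptions(suppress=True,precision=3)
F=np.load('F.npy')
for f in (0,1):
    for a in (0,.3,.55): print(f,a,kinematics.ik(*arc(a,F,flip=f)))
f=1 if kinematics.ik(*arc(0,F,flip=1)) is not None else 0
P,o=arc(0,F,z=.20,flip=f)
if f: 
    arm.reach(P,o); P[2]=.15; arm.servo_line(P,velocity=.15); st('above')
    C=cam('wrist'); p,d=imaging.camera('wrist'); save('w3.png',p); W=cloud(C,d)
    m=(d>0)&(W[...,2]>.080)&(W[...,2]<.098)&(np.hypot(W[...,0]-P[0],W[...,1]-P[1])<.025)
    print('post depth',m.sum(),W[m].mean(0), W[m].min(0),W[m].max(0), 'expect',P)
    for r in finder.look_for('trigger_top','wrist')[:2]:
        b=r['bbox']; print(r['score'],b,at_z(C,b[0]+b[2]/2,b[1]+b[3]/2,.09))
    p,d=imaging.camera('scene'); save('s1.png',p); save('s1c.png',p,(225,165,190,170),3)
    q,d=imaging.camera('top'); save('t1.png',q)
    a=cv2.imread('pics/w3.png')[40:400,100:540]; bq=cv2.imread('pics/s1.png')[165:335,225:405]
    cv2.imwrite('pics/m3.png',np.hstack([cv2.resize(a,(440,360)),cv2.resize(bq,(360,360),interpolation=2)]))
E
```

```text
0 0 [ 0.706  0.682 -0.988  1.989  0.747  0.886  0.871]
0 0.3 [ 0.78   0.727 -1.058  1.973  0.802  0.936  1.167]
0 0.55 [ 0.831  0.773 -1.116  1.948  0.849  0.99   1.414]
1 0 [ 0.206  0.48  -0.257  2.029  0.194  0.656 -1.758]
1 0.3 [ 0.302  0.496 -0.334  2.01   0.252  0.674 -1.472]
1 0.55 [ 0.38   0.518 -0.401  1.983  0.305  0.699 -1.24 ]
above 10.18 [ 0.502 -0.058  0.15 ] [ 0.3 -0.1  0.3] 0.0851 0.0
post depth 308 [ 0.507 -0.059  0.088] [ 0.5   -0.065  0.08 ] [ 0.513 -0.052  0.091] expect [ 0.502 -0.059  0.15 ]
0.84 [315.1, 92.9, 18.4, 122.9] [ 0.546 -0.059  0.09 ]
```

```bash
ls pics
```

```text
a.png
b.png
dial1.png
dial2.png
m3.png
s1.png
s1c.png
scene0.png
t1.png
top0.png
w1.png
w1full.png
w2full.png
w3.png
```

View pics/m3.png

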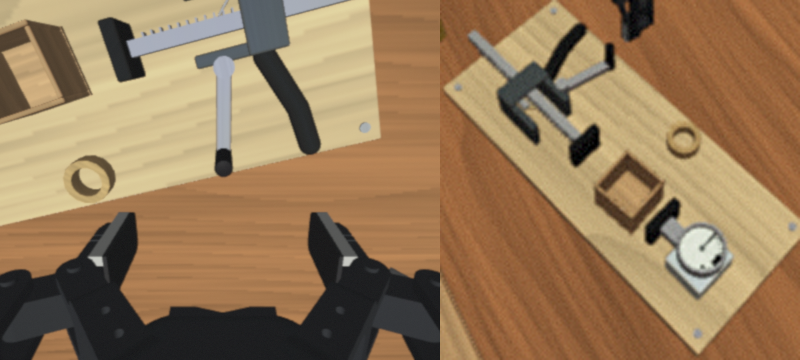

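The wrist crop shows the post top at (223,168), with depth centre (0.5065, -0.0585), so I'm shifting the frame by about 5 mm. The scene camera has a clear view of the gauge. I'll grip the post and make two strokes, which is safe because the jaw can reach at most 0.062.

```bash
cat >> h.py <<'E'
def swing(a0,a1,F,n=4,v=.06,log=True):
    for a in np.linspace(a0,a1,n+1)[1:]:
        P,o=arc(a,F,z=.062,flip=1); arm.servo_line(P,o,velocity=v)
    s=arm.observe(); t=F[2]+np.radians(166)+a1; T=np.array([-np.sin(t),np.cos(t)]); f=s['contact_force']
    if log: print('a',round(a1,3),'t',round(s['clock'],2),'F tang/rad',np.round([f[:2]@T,f[0]*np.cos(t)+f[1]*np.sin(t)],1),'w',round(s['width'],4))
E
python3 - <<'E'
from h import *
F=np.load('F.npy'); F[:2]+=[.0048,.0003]; np.save('F2.npy',F)
P,o=arc(0,F,z=.15,flip=1); arm.gripper_to(.05); arm.reach(P,o)
P[2]=.062; arm.servo_line(P,velocity=.12); st('down')
arm.gripper_to(.008,40); st('grip')
p,d=imaging.camera('scene'); save('s_r0.png',p)
for k in (1,2):
    swing(0,.26,F,2); swing(.26,.53,F,2); p,d=imaging.camera('scene'); save(f's_q{k}.png',p)
    swing(.53,0,F,3); p,d=imaging.camera('scene'); save(f's_r{k}.png',p)
C=cam('scene'); np.save('s_d.npy',d)
rows=[cv2.resize(cv2.imread(f'pics/{n}.png')[185:325,265:405],(400,400),interpolation=2) for n in ('s_r0','s_r2')]
cv2.imwrite('pics/m4.png',np.hstack(rows))
E
```

```text
down 11.96 [ 0.5069 -0.0585  0.0625] [-0.6 -0.1  0.3] 0.0501 0.0
grip 12.38 [ 0.5068 -0.0585  0.0626] [-1.1 -0.1  5.9] 0.0126 38.9
a 0.26 t 13.03 F tang/rad [-3.3  2. ] w 0.0124
a 0.53 t 13.64 F tang/rad [-4.  1.] w 0.013
a 0 t 14.77 F tang/rad [1.  1.3] w 0.0125
a 0.26 t 15.42 F tang/rad [-3.2  2.1] w 0.0124
a 0.53 t 16.03 F tang/rad [-4.   1.5] w 0.0122
a 0 t 17.16 F tang/rad [-0.6  1.5] w 0.0128
```

View pics/m4.png

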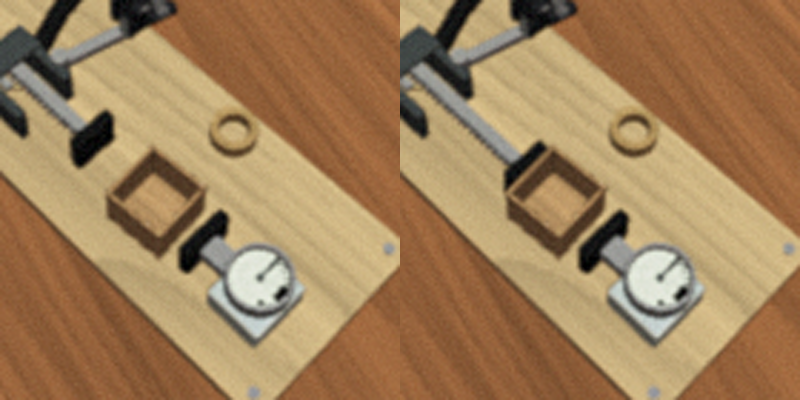

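The box is about touched and the needle still rests. Next I'll build a needle reader for the scene camera on the saved pictures and estimate the jaw travel.

```bash
cat >> h.py <<'E'
def needle(p,F,verbose=0):
    """needle angle, rad clockwise from fixture -x, from a scene picture"""
    C=cam('scene'); D=dial(C,p,(.5435,.2063),F,z=.076); g=cv2.cvtColor(D,cv2.COLOR_RGB2GRAY)
    n,l,s,c=cv2.connectedComponentsWithStats((g>185).astype(np.uint8)); i=1+s[1:,4].argmax()
    e=cv2.fitEllipse(cv2.convexHull(np.argwhere(l==i)[:,::-1].astype(np.int32))); cc=e[0]
    a=np.radians(np.arange(-60,200,1.)); r=np.arange(5,15.5,.5)*5
    A,r_=np.meshgrid(a,r,indexing='ij')
    v=cv2.remap(g,(cc[0]-r_*np.cos(A)).astype(np.float32),(cc[1]-r_*np.sin(A)).astype(np.float32),1).astype(float).mean(1)
    k=np.clip(np.median(v)-v,0,None); j=k.argmax(); w=slice(max(0,j-15),j+16); est=(a[w]*k[w]).sum()/k[w].sum()
    if verbose: print('disc',np.round(e[0],1),np.round(e[1],1))
    return est,k[j],D
E
python3 - <<'E'
from h import *
F=np.load('F2.npy'); t=[]
for n in ('s1','s_r0','s_q1','s_r1','s_q2','s_r2'):
    p=cv2.imread(f'pics/{n}.png')[:,:,::-1].copy(); e,k,D=needle(p,F,1); print(n,round(e,3),round(k,1)); t.append(D)
save('d5.png',np.hstack(t[-2:]))
# jaw travel along ram via patch tracking of jaw plate top (dark) in scene
C=cam('scene')
for n in ('s_r0','s_q1','s_r1','s_q2','s_r2'):
    g=cv2.cvtColor(cv2.imread(f'pics/{n}.png'),cv2.COLOR_BGR2GRAY)
    y=np.arange(-60,40,1.); P=np.array([fw((30+dx,yy),.060,F) for dx in (-14,14) for yy in y]); q=proj(C,P).astype(np.float32)
    v=cv2.remap(g,q[None,:,0],q[None,:,1],1)[0].reshape(2,-1)
    print(n,[(int(y[np.where(r<60)[0]].min()),int(y[np.where(r<60)[0]].max())) if (r<60).any() else None for r in v])
E
```

```text
disc [161.1 147.7] [227.3 230.2]
s1 0.03 86.6
disc [161.  147.6] [227.7 231.4]
s_r0 0.024 83.9
disc [161.  147.4] [228.  231.3]
s_q1 0.022 86.4
disc [161.  147.4] [228.6 231.5]
s_r1 0.02 87.8
disc [161.1 147. ] [227.9 230.5]
s_q2 0.016 86.6
disc [160.9 147.4] [227.2 232.1]
s_r2 0.022 86.0
s_r0 [(-31, 39), (-32, 34)]
s_q1 [(-9, 39), (-11, 33)]
s_r1 [(-9, 39), (-11, 31)]
s_q2 [(11, 39), (10, 32)]
s_r2 [(11, 39), (11, 33)]
```

View pics/d5.png

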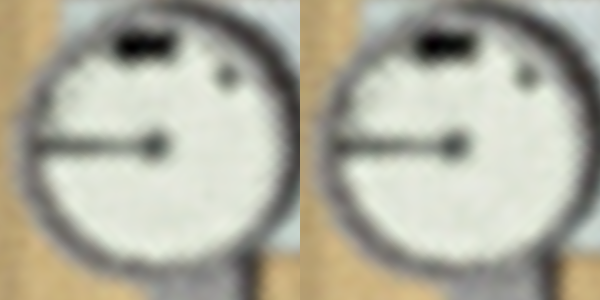

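The needle reader works, with a bias of about 0.02, and each stroke advances roughly 21 mm. Stroke 3 will go in steps, reading the needle at each and stopping in the band.

```bash
cat > pump.py <<'E'
from h import *
F=np.load('F2.npy')
def rd(a):
    arm.pause(.1); p,_=imaging.camera('scene'); e,k,D=needle(p,F); print('  needle',round(e-.02,3),'k',round(k)); return e-.02,p
def stroke(seq):
    a0=0
    for a in seq:
        swing(a0,a,F,max(1,int(np.ceil((a-a0)/.15)))); a0=a; e,p=rd(a)
        if e>1.33: return a,e,p
    return a0,e,p
a,e,p=stroke([.25,.38,.43,.47,.50,.53])
if e<1.2:
    swing(a,0,F,3); rd(0)
    a=0; e=0
    a,e,p=stroke([.06,.12,.16,.19]+list(np.arange(.21,.54,.018)))
save('end.png',p); print('END',a,e); st()
E
python3 pump.py
```

```text
a 0.25 t 17.79 F tang/rad [-2.6  1.6] w 0.0126
  needle 0.015 k 84
a 0.38 t 18.24 F tang/rad [-3.8  1.1] w 0.0125
  needle 0.01 k 86
a 0.43 t 18.64 F tang/rad [-4.8  1.5] w 0.0128
  needle 0.01 k 85
a 0.47 t 19.04 F tang/rad [-3.7  0.5] w 0.0127
  needle -0.003 k 88
a 0.5 t 19.44 F tang/rad [-5.   2.2] w 0.0128
  needle 0.016 k 85
a 0.53 t 19.84 F tang/rad [-5.3  0.5] w 0.0122
  needle 0.072 k 85
a 0 t 21.07 F tang/rad [0.6 1.3] w 0.0123
  needle 0.071 k 84
a 0.06 t 21.47 F tang/rad [-1.6  0.6] w 0.0129
  needle 0.075 k 85
a 0.12 t 21.87 F tang/rad [-2.1  0.9] w 0.0123
  needle 0.078 k 84
a 0.16 t 22.27 F tang/rad [-0.9  0.6] w 0.0125
  needle 0.074 k 83
a 0.19 t 22.67 F tang/rad [-2.5  0.5] w 0.0125
  needle 0.076 k 85
a 0.21 t 23.07 F tang/rad [-3.3  1.3] w 0.0125
  needle 0.105 k 84
a 0.228 t 23.47 F tang/rad [-2.9  1.7] w 0.0128
  needle 0.14 k 77
a 0.246 t 23.87 F tang/rad [-4.9  1.6] w 0.0127
  needle 0.317 k 57
a 0.264 t 24.27 F tang/rad [-4.8  1.9] w 0.0126
  needle 0.446 k 65
a 0.282 t 24.67 F tang/rad [-5.1  2.1] w 0.0129
  needle 0.554 k 63
a 0.3 t 25.07 F tang/rad [-6.1  1.7] w 0.0123
  needle 0.689 k 59
a 0.318 t 25.47 F tang/rad [-6.  2.] w 0.0129
  needle 0.772 k 71
a 0.336 t 25.87 F tang/rad [-6.4  2.1] w 0.0126
  needle 0.879 k 58
a 0.354 t 26.27 F tang/rad [-6.7  1.7] w 0.0125
  needle 1.016 k 72
a 0.372 t 26.67 F tang/rad [-6.7  1. ] w 0.0125
  needle 1.111 k 62
a 0.39 t 27.07 F tang/rad [-7.5  1.2] w 0.0124
  needle 1.231 k 64
a 0.408 t 27.47 F tang/rad [-6.6  1.4] w 0.0125
  needle 1.337 k 62
END 0.40799999999999986 1.3365810516624816
 27.62 [ 0.5116 -0.0844  0.0626] [-4.3  6.7 10. ] 0.0128 41.3
```

```bash
python3 - <<'E'
from h import *
F=np.load('F2.npy'); swing(.408,.425,F,1)
for i in range(3):
    arm.pause(.6); p,_=imaging.camera('scene'); e,k,D=needle(p,F); print(e-.02,k)
st(); v=cv2.resize(p[165:335,225:415],(447,400),interpolation=2); save('fin.png',np.hstack([v,cv2.resize(D,(350,400))]))
E
```

```text
a 0.425 t 27.87 F tang/rad [-8.   1.5] w 0.0124
1.4732263029587085 50.285714285714306
1.4818800650909005 50.285714285714306
1.4825832574267763 50.9047619047619
 29.82 [ 0.512  -0.0854  0.0625] [-4.8  6.7 12. ] 0.0125 41.3
```

View pics/fin.png

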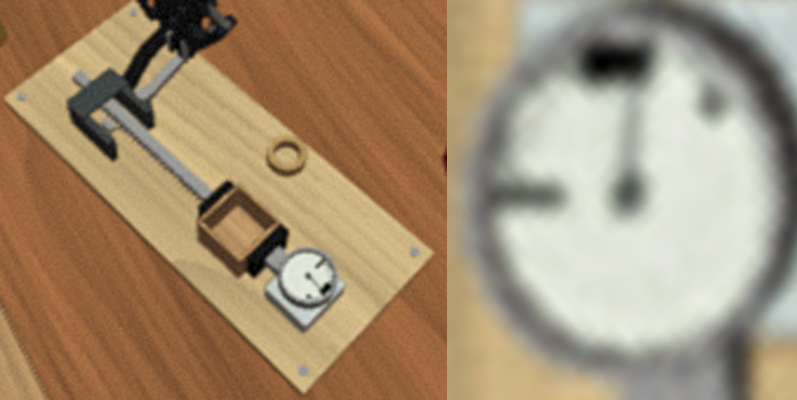

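The needle is in the band, but the hub shows a parallax shift of about 7 px in the rectified view, so the true angle is nearer 1.6. I'll re-read it about the hub and ease back slightly if that holds.

```bash
cat >> h.py <<'E'
def needle2(p,F):
    _,_,D=needle(p,F); g=cv2.cvtColor(D,cv2.COLOR_RGB2GRAY).astype(float)
    s=g[125:170,130:185]; w=np.clip(150-s,0,None); ys,xs=np.mgrid[125:170,130:185]
    xm=np.exp(-((xs-154)**2+(ys-146)**2)/2/8.**2)*w; cc=(xs*xm).sum()/xm.sum(),(ys*xm).sum()/xm.sum()
    pts=[]
    for y in range(78,125):  # needle near-vertical: dark centroid per row
        x=np.arange(125,195); k=np.clip(np.median(g[y,x])-g[y,x]-12,0,None)
        if k.sum()>0: pts.append((y,(x*k).sum()/k.sum()))
    pts=np.array(pts); m=np.polyfit(pts[:,0],pts[:,1],1)
    tip=np.polyval(m,85); return np.round(cc,1),np.pi/2-np.arctan(m[0]),np.pi/2+np.arctan2(tip-cc[0],cc[1]-85)
E
python3 - <<'E'
from h import *
F=np.load('F2.npy'); p=cv2.imread('pics/s_r2.png')[:,:,::-1].copy(); print('rest hub',needle2(p,F)[0])
p,_=imaging.camera('scene'); n=needle2(p,F); print(n)
a=.425
while n[2]>1.52 and a>.395:
    swing(a,a-.008,F,1); a-=.008; arm.pause(.3); p,_=imaging.camera('scene'); n=needle2(p,F); print(a,n,needle(p,F)[0]-.02)
arm.pause(1); p,_=imaging.camera('scene'); print(needle2(p,F)); st()
E
```

```text
rest hub [153.  145.7]
(array([154.5, 144.4]), np.float64(1.6478360790714215), np.float64(1.6370469193756707))
a 0.417 t 30.12 F tang/rad [-8.1  1.7] w 0.0125
0.417 (array([154.4, 144.5]), np.float64(1.6349825369990676), np.float64(1.6305569798114214)) 1.4811850761120986
a 0.409 t 30.72 F tang/rad [-5.6  2.2] w 0.0122
0.409 (array([154.6, 144.6]), np.float64(1.6439777350725913), np.float64(1.6347091800037958)) 1.4834804847023022
a 0.401 t 31.32 F tang/rad [-6.5  1.2] w 0.0123
0.40099999999999997 (array([154.6, 145. ]), np.float64(1.635484604312179), np.float64(1.6241637226193877)) 1.4723734623204507
a 0.393 t 31.92 F tang/rad [-6.3  1.1] w 0.0124
0.39299999999999996 (array([154.5, 144.8]), np.float64(1.6604577473854916), np.float64(1.6377154175647917)) 1.474868782125489
(array([154.8, 144.9]), np.float64(1.6406548419974356), np.float64(1.6246123318097425))
 33.32 [ 0.5115 -0.084   0.0626] [-3.2  5.5  8.8] 0.0126 41.1
```

The true reading is about 1.63. That is inside the band but off-centre, and the trigger's backlash now holds it there. There's time to slacken and re-squeeze finely to about 1.45.

```bash
python3 - <<'E'
from h import *
F=np.load('F2.npy'); a=.393
def rd(): arm.pause(.15); p,_=imaging.camera('scene'); e=needle(p,F)[0]-.02; n=needle2(p,F)[2]; print('   disc',round(e,3),'hub',round(n,3)); return e,n
e=9
while a>.2:
    b=a-.03; swing(a,b,F,1); a=b; e,n=rd()
    if e<1.33: break
print('turn')
while e<1.25 and a<.5:
    b=a+(.03 if e<.95 else .01); swing(a,b,F,1); a=b; e,n=rd()
arm.pause(.8); print(rd(),a); st()
E
```

```text
a 0.363 t 33.57 F tang/rad [-4.5  1.1] w 0.0128
   disc 1.258 hub 1.405
turn
   disc 1.26 hub 1.396
(np.float64(1.259859648348785), np.float64(1.3962264831704925)) 0.363
 34.77 [ 0.5108 -0.0822  0.0626] [-3.6  3.6  8.4] 0.0126 41.0
```

The needle is steady at about 1.40 and the post is still gripped and squeezed, so I'm handing in.

```bash
python3 -c "
from h import *
print(workorder.close_job())"
```

```text
the job is handed in; nothing more can be done
None
```

I zeroed the gauge to within about 0.03 rad and clamped the spice box by the trigger alone; I then handed in with the needle steady at about 1.4 in the thick band (peak about 1.65, short of the dot) and the trigger still held squeezed.

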